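# Load the gauge carrier and present it tipped

### The job

Put the two pin gauges, foot down, one into each bore of the gauge carrier while it stands in its dock. Then draw the loaded carrier out of the dock and hold it up for inspection, about 25 cm above the bench and tipped over about 45 degrees (to whichever side suits you), with both gauges still down in their bores. Finish like that, still and holding the carrier; leave the loupe, the tin and the bottle where they stand.

Things in the scene. Friction and masses are not known exactly. Their poses are not given: they have to be found in the camera images.
- gauge_a_mid (a point): centre (half-way up, 21.5 mm above its foot) of one of two equal light grey pin gauges, each standing loose on the bench: 43 mm tall, round foot 18 mm across, felt by the fingers as a slender cone from 18 mm at the foot to 8 mm at the head (about 13 mm at this point, 10 mm at three quarters of its height); z points up along the gauge; 30 g. Take it by its upper half. It may go in either bore
- gauge_b_mid (a point): the same point of the other, equal pin gauge
- seat_0 (a point): in the carrier's bore at its +y end: the point where a gauge's centre lies when that gauge is fully seated, 21.5 mm above the bore's floor and 8.5 mm below its mouth. Bore 23 mm wide, 30 mm deep, its mouth widened by a 2 mm chamfer; a seated gauge stands 13 mm proud. z points out of the bore
- seat_1 (a point): the same point in the bore at the carrier's -y end, 84 mm from seat_0
- carrier_grip (a point): middle of the gripping area of the carrier's black upright fin, 24 mm above the top face of the carrier's block and 18 mm below the fin's top. The fin is 12 mm thick along x, 26 mm wide along y and 42 mm tall, and stands in the middle between the two bores. x is across the carrier, y along its row of bores, z up when it stands in the dock
- carrier_center (a point): centre of the carrier's aluminium block (42 mm along x, 126 mm along y, 40 mm tall), 44 mm below carrier_grip; same axes. Loose, about 0.2 kg, standing in the dock; its top face is 46 mm above the bench there
- carrier: the same carrier; origin at the centre of the block's underside, 20 mm below carrier_center; same axes
- dock: grey socket screwed to the bench in which the carrier stands, 92 mm along x, 146 mm along y, 26 mm tall; origin at the centre of its underside. It holds the carrier's lowest 20 mm with about 2 mm play each side; draw the carrier straight up to take it out
- loupe: black eye loupe, 35 mm across, 30 mm tall, a bystander; origin at the centre of its underside
- tin: flat round grey screw tin, 57 mm across, 28 mm tall, a bystander; origin at the centre of its underside
- bottle: white squeeze bottle with blue cap, 43 mm across, 129 mm tall, a bystander; origin at the centre of its underside

How it is judged:
On the way, in this order (a step that is already met when the one before it is completed fails the run):
1. one gauge is down in a bore of the docked carrier and let go (distance between carrier and dock below 0.01 m and ((((distance between gauge_a_mid and seat_0 below 0.009 m and angle between gauge_a_mid's own z axis and vertical below 1.4 rad) or (distance between gauge_a_mid and seat_1 below 0.009 m and angle between gauge_a_mid's own z axis and vertical below 1.4 rad)) and contact force between the fingers and gauge_a below 0.2 N) or (((distance between gauge_b_mid and seat_0 below 0.009 m and angle between gauge_b_mid's own z axis and vertical below 1.4 rad) or (distance between gauge_b_mid and seat_1 below 0.009 m and angle between gauge_b_mid's own z axis and vertical below 1.4 rad)) and contact force between the fingers and gauge_b below 0.2 N))), for 0.2 s.
2. both gauges are down, one in each bore of the docked carrier, and let go (distance between carrier and dock below 0.01 m and (((distance between gauge_a_mid and seat_0 below 0.009 m and angle between gauge_a_mid's own z axis and vertical below 1.4 rad) and (distance between gauge_b_mid and seat_1 below 0.009 m and angle between gauge_b_mid's own z axis and vertical below 1.4 rad)) or ((distance between gauge_a_mid and seat_1 below 0.009 m and angle between gauge_a_mid's own z axis and vertical below 1.4 rad) and (distance between gauge_b_mid and seat_0 below 0.009 m and angle between gauge_b_mid's own z axis and vertical below 1.4 rad))) and contact force between the fingers and gauge_a below 0.2 N and contact force between the fingers and gauge_b below 0.2 N), for 0.2 s.
3. the loaded carrier is drawn clear of the dock ((((distance between gauge_a_mid and seat_0 below 0.009 m and angle between gauge_a_mid's own z axis and vertical below 1.4 rad) and (distance between gauge_b_mid and seat_1 below 0.009 m and angle between gauge_b_mid's own z axis and vertical below 1.4 rad)) or ((distance between gauge_a_mid and seat_1 below 0.009 m and angle between gauge_a_mid's own z axis and vertical below 1.4 rad) and (distance between gauge_b_mid and seat_0 below 0.009 m and angle between gauge_b_mid's own z axis and vertical below 1.4 rad))) and z of carrier in the frame of dock above 0.035 m and contact force between carrier and dock below 0.1 N and contact force between the fingers and carrier above 1 N), for 0.1 s.
At the end, for the whole second after the job is handed in: The gripper holds the carrier still, block centre over 18 cm above the bench, clear of the dock, tipped 30 to 60 degrees from upright, a gauge in each bore (centre within 9 mm of seated, foot down); loupe, tin and bottle within 3 cm of their starts ((((distance between gauge_a_mid and seat_0 below 0.009 m and angle between gauge_a_mid's own z axis and vertical below 1.4 rad) and (distance between gauge_b_mid and seat_1 below 0.009 m and angle between gauge_b_mid's own z axis and vertical below 1.4 rad)) or ((distance between gauge_a_mid and seat_1 below 0.009 m and angle between gauge_a_mid's own z axis and vertical below 1.4 rad) and (distance between gauge_b_mid and seat_0 below 0.009 m and angle between gauge_b_mid's own z axis and vertical below 1.4 rad))) and height (world z) of carrier_center above 0.18 m and angle between carrier_center's own z axis and vertical between 0.52 and 1.05 rad and contact force between the fingers and carrier above 1 N and contact force between carrier and dock below 0.1 N and linear speed of carrier below 0.03 m/s and distance of each of loupe, tin, bottle from where it was at the start of the episode below 0.03 m); the arm keeps its last pose, push and grip.
It fails at once if the loupe is pushed away (3 cm) or knocked over (distance of loupe from where it was at the start of the episode above 0.03 m or angle between loupe's own z axis and vertical above 0.5 rad).
It fails at once if the tin is pushed away (3 cm) or knocked over (distance of tin from where it was at the start of the episode above 0.03 m or angle between tin's own z axis and vertical above 0.5 rad).
It fails at once if the bottle is pushed away (3 cm) or knocked over (distance of bottle from where it was at the start of the episode above 0.03 m or angle between bottle's own z axis and vertical above 0.5 rad).
It also fails if it takes over 69 s, if anything falls off the work surface, if the arm or the gripper's body presses on something with over 40 N, if the wrist force passes 120 N, or if a joint passes its speed limit or range.

### The arm

A 7-joint arm with a two-finger parallel gripper is mounted at the origin on a cart in front of the work surface, level with it; the furniture and walls round the work are solid. World frame = base frame: x ahead of the robot, y to its left, z up, the work surface at z = 0. Lengths are in m, angles in rad, forces in N, time in s.
With the tool pointing down it reaches from about 0.425 to 1.025 m from the base axis. Payload 3.6 kg.
Tool frame: the origin (TCP) lies midway between the tips of the shut fingers; the grasp point (between the pads) lies 19 mm behind it (manip.hold_point_z is the distance from the TCP to the grasp point, in m); z points along the fingers, y is the line along which they close (so a half turn about z gives the same grasp; the last joint's range is limited). The gripper opens to 85 mm and grips with 20 to 120 N. Pads are 22 mm wide; open, the fingers measure 114 mm over their backs; the gripper's body (76 mm by 85 mm) begins 54 mm behind the grasp point. The pads swing forward as they close: fully open they stand 13 mm farther back than shut.
Start: joints at [1.246, 0.591, 0.048, 1.609, -0.033, 0.943, -0.034], TCP at [0.166, -0.706, 0.231] pointing down, gripper open.
Joint ranges: [-2.69, 2.69], [-0.47, 2.24], [-1.27, 1.36], [0.19, 2.51], [-1.53, 4.68], [0.08, 2.07], [-3.09, 3.09]. Speed limits (rad/s): [2.57, 2.57, 3.14, 3.14, 3.14, 3.14, 3.14].

### API

Orientations are given as a unit quaternion [x, y, z, w].
In Python, from station import manip, cams, spotter gives the robot as it stands.
- The arm moves only by the shell command python3 -m crank 'ROWS' [FORCE]. ROWS is JSON, a list of rows, each an object with "xyz": the shift along the tool's x, y, z in mm, a list of three; "twist": the turn, a rotation vector about the tool's x, y, z in rad, a list of three; "hand": the opening, from 0 (shut) to 1 (fully open). A call has 1 to 10 rows; each row is the pose to reach, as a shift and turn from the pose commanded when the call began, along the tool's axes at that moment; what a row does not reach only later rows make up. A row lasts 1/8 s, in which the tool goes at most 62.5 mm and 10.7 degrees, less where a joint would pass 70% of its speed; a pose out of reach is approached as far as the arm can. A call with a gripper value outside its range is refused whole. The fingers move at their own pace and stop on an object; FORCE is the grip in N (left out, the last holds). Time passes only in rows, so rows that repeat a pose let the fingers close. It gives the time, the measured TCP pose, the force, the opening and the grip force at its end, in the units of the state.
- manip.observe(): the state, without advancing time (a new reading comes with each control period).
- cams.get_image(name): name is "scene" or "side" or "wrist"; returns the picture (480x640x3 uint8, red, green, blue); there is no depth.
- cams.camera_info(name): a dict with "intrinsics" (3x3 intrinsics, pixels), "dist" ([k1, k2, p1, p2, k3] as OpenCV has them; the pictures are not rectified), "position" and "orientation" of the camera in the world. Camera axes: x right, y down, z forward; pixel columns grow to the right and rows downward; lengths in m; the calibration is good to about 2 mm. A picture is of the moment at which its call begins: read the wrist's pose just before it. camera_info takes no time and is no camera call; for the wrist camera it gives the pose at the moment of the call.
- manip.sign_off(): hands the job in; it is judged then, once.
Trained networks look in the newest picture that a camera, given by its name, has taken for a name from the list of things; names that differ only in an ending like _2 or _b are one class to them, and where a whole thing is asked for, a point or a joint stands for the part that bears it (a point fixed in the world has none). Each returns a list of dicts, best first, with "confidence" (0 to 1); they miss things now and then, are a little off and sometimes report something else, mostly with a low value. They report only what shows in the picture. A call takes as long as a camera call.
- spotter.boxes_of(camera, query): "box" ([centre column, centre row, width, height] in pixels, round what is visible of it).
- spotter.tip_of(camera, query): "position" ([column, row] in pixels: a listed point, or the origin of a listed thing).
The state is a dict: "t": time; "qpos": joint angles; "qd": joint speeds; "joint_efforts": joint torques, N m; "tool_pos": TCP position; "ee_rot": TCP orientation; "wrist_force": force on the tool from outside, world axes, zero at the start; "wrist_torque": the same for the moment, N m; "grip_width": opening from 0.0 (shut) to 1.0 (fully open); "grip_force": force on a finger pad.
Only numpy, scipy, OpenCV 4.12 (cv2) and the standard library are available. Lean on these libraries where they do the work, as an engineer would, in place of code of your own. Each camera call takes 0.05 s, during which the arm holds its last target. There are 200 camera calls.

## Working session

There is one attempt and no reset: what is moved stays moved. The work goes in short steps, Python scripts to look and compute and a shell command to move; the robot and the scene stay as the last step left them, time stands still between calls to the robot, and variables do not carry over. Pictures are saved under pics/ and viewed, at most 10 in all, crops included, and the job is handed in when it is done.

```bash
mkdir -p pics; ls; cat > h.py <<'E'
import numpy as np, cv2, json
from scipy.spatial.transform import Rotation as R
from station import manip, cams, spotter
def ray(cam,px,info=None):
    i=info or cams.camera_info(cam)
    K=np.array(i["intrinsics"]);d=np.array(i["dist"])
    u=cv2.undistortPoints(np.array([[px]],float),K,d)[0,0]
    r=R.from_quat(i["orientation"]).apply([u[0],u[1],1]);return np.array(i["position"]),r/np.linalg.norm(r)
def onz(cam,px,z,info=None):
    p,r=ray(cam,px,info);return p+r*(z-p[2])/r[2]
def tri(rays):
    A=sum(np.eye(3)-np.outer(r,r) for p,r in rays);b=sum((np.eye(3)-np.outer(r,r))@p for p,r in rays)
    x=np.linalg.solve(A,b);return x,[round(1e3*np.linalg.norm(np.cross(x-p,r)),1) for p,r in rays]
def tool(p,s=None):
    s=s or manip.observe();return R.from_quat(s["ee_rot"]).inv().apply(np.array(p)-s["tool_pos"])*1e3
def save(cam,name):
    im=cams.get_image(cam);cv2.imwrite("pics/"+name+".png",im[:,:,::-1]);return im
def proj(cam,P,info=None):
    i=info or cams.camera_info(cam);Rm=R.from_quat(i["orientation"]).inv()
    t=-Rm.apply(i["position"]);return cv2.projectPoints(np.array(P,float).reshape(-1,1,3),Rm.as_rotvec(),t,np.array(i["intrinsics"]),np.array(i["dist"]))[0][:,0]
E
python3 - <<'E'
from h import *
ims=[save(c,c+"0") for c in("scene","side","wrist")]
s=manip.observe();print({k:np.round(v,3).tolist() for k,v in s.items()})
for c in("scene","side","wrist"):
    i=cams.camera_info(c);print(c,np.round(i["position"],3),np.round(R.from_quat(i["orientation"]).as_matrix()[:,2],2),i["intrinsics"][0][0])
    for q in("gauge_a_mid","seat_0","seat_1","carrier_grip","carrier_center","dock","loupe","tin","bottle"):
        print(c,q,[(np.round(d["position"]).tolist(),round(d["confidence"],2)) for d in spotter.tip_of(c,q)][:4])
cv2.imwrite("pics/both0.png",cv2.resize(np.hstack(ims[:2])[:,:,::-1],(800,300)))
E
```

```text
pics
{'t': 0.15, 'qpos': [1.247, 0.592, 0.048, 1.61, -0.033, 0.943, -0.034], 'qd': [0.001, -0.001, -0.001, -0.004, -0.0, 0.002, -0.003], 'joint_efforts': [0.003, -54.924, 1.55, -19.845, 0.01, 0.006, -0.0], 'tool_pos': [0.166, -0.705, 0.23], 'ee_rot': [0.993, 0.115, -0.0, -0.001], 'wrist_force': [0.478, 0.227, -0.08], 'wrist_torque': [-0.02, -0.015, 0.03], 'grip_force': 0.0, 'grip_width': 0.998}
scene [0.304 0.605 0.7  ] [ 0.3  -0.66 -0.69] 491.3839890876405
scene gauge_a_mid [([249.0, 381.0], 0.75)]
scene seat_0 [([333.0, 268.0], 0.89), ([345.0, 240.0], 0.58)]
scene seat_1 [([333.0, 268.0], 0.89), ([345.0, 240.0], 0.58)]
scene carrier_grip [([338.0, 239.0], 0.97)]
scene carrier_center [([342.0, 259.0], 0.56)]
scene dock [([338.0, 265.0], 0.91)]
scene loupe [([224.0, 295.0], 0.53)]
scene tin [([267.0, 233.0], 0.57), ([337.0, 266.0], 0.18)]
scene bottle [([297.0, 190.0], 0.83)]
side [0.087 0.161 0.944] [ 0.5  -0.18 -0.85] 502.58009213465334
side gauge_a_mid [([175.0, 321.0], 0.63)]
side seat_0 [([338.0, 272.0], 0.64), ([306.0, 287.0], 0.59), ([311.0, 217.0], 0.18)]
side seat_1 [([338.0, 272.0], 0.64), ([306.0, 287.0], 0.59), ([311.0, 217.0], 0.18)]
side carrier_grip [([326.0, 273.0], 0.57)]
side carrier_center [([325.0, 285.0], 0.59)]
side dock [([327.0, 288.0], 0.8), ([232.0, 249.0], 0.56)]
side loupe [([231.0, 248.0], 0.74)]
side tin [([313.0, 218.0], 0.78)]
side bottle [([369.0, 199.0], 0.67)]
wrist [ 0.234 -0.689  0.373] [-0.27 -0.06 -0.96] 411.30177545018347
wrist gauge_a_mid []
wrist seat_0 []
wrist seat_1 []
wrist carrier_grip []
wrist carrier_center []
wrist dock []
wrist loupe []
wrist tin []
wrist bottle []
```

View pics/scene0.png

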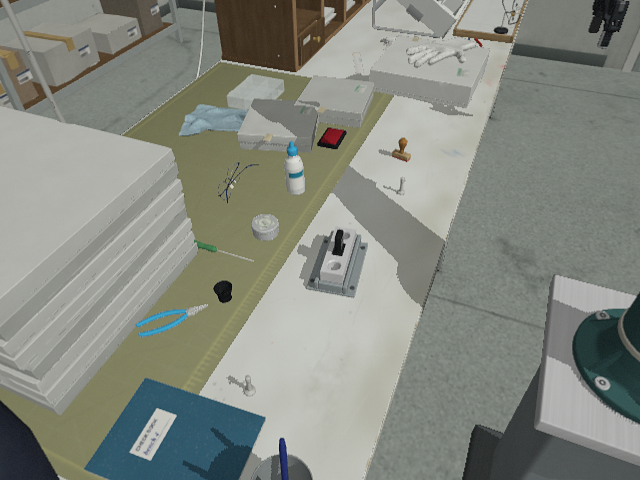

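View pics/side0.png

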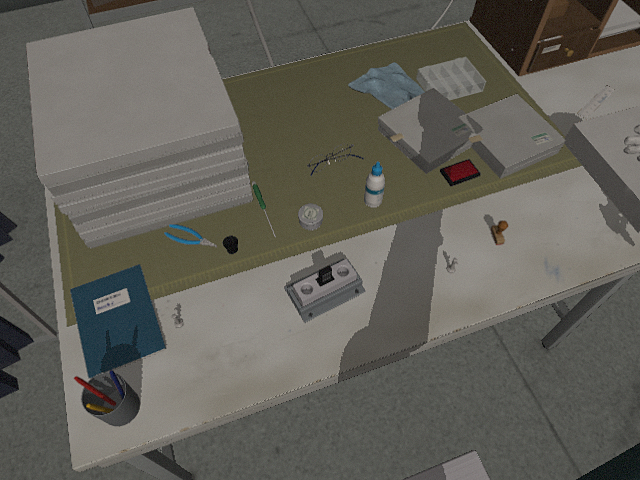

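```bash
python3 - <<'E'
from h import *
D=dict(gauge=((249,381),(175,321)),grip=((338,239),(326,273)),center=((342,259),(325,285)),dock=((338,265),(327,288)),loupe=((224,295),(231,248)),tin=((267,233),(313,218)),bottle=((297,190),(369,199)),s1=((333,268),(306,287)),s2=((345,240),(338,272)))
for k,(a,b) in D.items():
    x,e=tri([ray("scene",a),ray("side",b)]);print(k,np.round(x,3),e)
print(R.from_quat(manip.observe()["ee_rot"]).as_matrix().round(3))
for c in("scene","side"):
    for d in spotter.boxes_of(c,"gauge_a_mid"): print(c,np.round(d["box"]),d["confidence"])
E
```

```text
gauge [0.563 0.285 0.029] [np.float64(1.2), np.float64(1.2)]
grip [ 0.541 -0.025  0.067] [np.float64(0.4), np.float64(0.4)]
center [ 0.533 -0.021  0.023] [np.float64(4.2), np.float64(4.2)]
dock [ 0.542 -0.029 -0.007] [np.float64(2.0), np.float64(2.0)]
loupe [0.702 0.136 0.008] [np.float64(0.5), np.float64(0.5)]
tin [ 0.722 -0.063 -0.009] [np.float64(5.1), np.float64(5.1)]
bottle [ 0.712 -0.199  0.013] [np.float64(5.3), np.float64(5.3)]
s1 [0.536 0.019 0.036] [np.float64(4.2), np.float64(4.2)]
s2 [ 0.54  -0.052  0.045] [np.float64(5.3), np.float64(5.3)]
[[ 0.973  0.229  0.   ]
 [ 0.229 -0.973  0.   ]
 [ 0.     0.    -1.   ]]
scene [251. 386.  13.  28.] 0.47
side [177. 324.  10.   9.] 0.57
```

The scene picture shows the gauges at about (249,381) and (401,186), and the carrier at (338,262). The side picture has the gauges at (178,317) and (451,264). The network missed the second gauge, so I triangulate it by eye.

```bash
python3 - <<'E'
from h import *
x,e=tri([ray("scene",(402,186)),ray("side",(450,264))]);print(x,e,onz("scene",(401,193),0),onz("side",(452,272),0))
x[2]=.2
print(tool(x))
R0=R.from_quat(manip.observe()["ee_rot"]);T=R.from_matrix(np.array([[0,1,0],[1,0,0],[0,0,-1.]]).T)
print((R0.inv()*T).as_rotvec())
E
```

```text
[ 0.48949924 -0.28725515  0.02360912] [np.float64(3.2), np.float64(3.2)] [ 0.48743426 -0.28929314  0.        ] [ 0.48415482 -0.29463684  0.        ]
[ 410.8172305  -333.37140566   31.28667531]
[-1.02055524e-05  2.85391338e-05 -1.33996121e+00]
```

```bash
python3 -m crank '[{"xyz":[46,-37,3],"twist":[0,0,-0.15],"hand":1},{"xyz":[91,-74,6],"twist":[0,0,-0.3],"hand":1},{"xyz":[137,-111,10],"twist":[0,0,-0.45],"hand":1},{"xyz":[182,-148,14],"twist":[0,0,-0.6],"hand":1},{"xyz":[228,-185,18],"twist":[0,0,-0.75],"hand":1},{"xyz":[274,-222,22],"twist":[0,0,-0.9],"hand":1},{"xyz":[320,-259,26],"twist":[0,0,-1.05],"hand":1},{"xyz":[365,-296,30],"twist":[0,0,-1.2],"hand":1},{"xyz":[411,-333,31],"twist":[0,0,-1.34],"hand":1},{"xyz":[411,-333,31],"twist":[0,0,-1.34],"hand":1}]' 40
python3 - <<'E'
from h import *
s=manip.observe();print(np.round(s["tool_pos"],4),np.round(s["qpos"],2),s["t"])
im=save("wrist","w1");i=cams.camera_info("wrist")
for q in("gauge_a_mid","seat_0","carrier_grip"):
  for d in spotter.tip_of("wrist",q): print(q,np.round(d["position"]),d["confidence"],onz("wrist",d["position"],.0215,i))
for d in spotter.boxes_of("wrist","gauge_a_mid"): print(np.round(d["box"]),d["confidence"])
E
```

```text
t: 2.85
tool_pos: [0.4941, -0.2819, 0.2009]
ee_rot: [0.703, 0.711, 0.002, 0.0]
wrist_force: [-0.6, 0.0, 0.7]
grip_width: 1.002
grip_force: 0.0
[ 0.4941 -0.2819  0.2009] [ 0.71  0.45 -0.36  1.98  0.22  0.74  0.23] 2.85
```

View pics/w1.png

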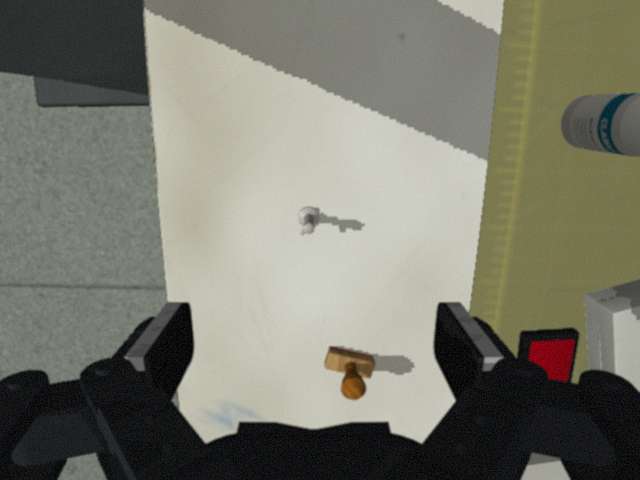

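Wrist view: gauge foot at about (309,214), head at (307,230). It stands further toward +y than I had triangulated.

```bash
python3 - <<'E'
from h import *
i=cams.camera_info("wrist");print(i["position"],R.from_quat(i["orientation"]).as_matrix().round(3).tolist(),i["dist"])
f=onz("wrist",(309,215),.0015,i);h=onz("wrist",(307,229),.041,i);print(f,h,tool(f),tool(h))
g=np.array([*(f+h)[:2]/2,.0215])
for c in("scene","side","wrist"): print(c,proj(c,[g+[0,0,-.0215],g+[0,0,.0215]]))
E
```

```text
[ 0.48849898 -0.21900938  0.34206745] [[1.0, -0.004, -0.002], [-0.004, -0.961, -0.277], [-0.001, 0.277, -0.961]] [-0.06787432  0.          0.          0.          0.        ]
[ 0.4842821  -0.29859218  0.0015    ] [ 0.48317963 -0.30024357  0.041     ] [ -8.96363327  -3.93925335 198.68023633] [-10.65516667  -5.07638126 159.18291746]
scene [[403.78189769 190.86247263]
 [405.83085277 175.65276181]]
side [[454.06211345 271.49036602]
 [458.81574408 261.34995744]]
wrist [[308.37973856 215.54509138]
 [307.68205592 228.63054922]]
```

```bash
python3 -m crank '[{"xyz":[-10,-4,60],"twist":[0,0,0],"hand":1},{"xyz":[-10,-4,110],"twist":[0,0,0],"hand":1},{"xyz":[-10,-4,150],"twist":[0,0,0],"hand":1},{"xyz":[-10,-4,175],"twist":[0,0,0],"hand":1},{"xyz":[-10,-4,184],"twist":[0,0,0],"hand":1},{"xyz":[-10,-4,184],"twist":[0,0,0],"hand":1},{"xyz":[-10,-4,184],"twist":[0,0,0],"hand":0.5},{"xyz":[-10,-4,184],"twist":[0,0,0],"hand":0.25},{"xyz":[-10,-4,184],"twist":[0,0,0],"hand":0}]' 20
python3 -m crank '[{"xyz":[0,0,0],"twist":[0,0,0],"hand":0},{"xyz":[0,0,0],"twist":[0,0,0],"hand":0},{"xyz":[0,0,-20],"twist":[0,0,0],"hand":0},{"xyz":[0,0,-60],"twist":[0,0,0],"hand":0},{"xyz":[0,0,-100],"twist":[0,0,0],"hand":0},{"xyz":[0,0,-100],"twist":[0,0,0],"hand":0}]'
python3 - <<'E'
from h import *
s=manip.observe();print(np.round(s["tool_pos"],4))
im=save("wrist","w2");i=cams.camera_info("wrist");print(s["grip_width"],s["grip_force"])
cv2.imwrite("pics/w2c.png",cv2.resize(im[200:480,160:480,::-1],(800,600)))
E
```

```text
t: 4.22
tool_pos: [0.4862, -0.2978, 0.0171]
ee_rot: [0.707, 0.707, 0.0, 0.001]
wrist_force: [0.2, 0.5, 0.1]
grip_width: 0.376
grip_force: 0.0
t: 4.97
tool_pos: [0.4878, -0.2985, 0.1191]
ee_rot: [0.707, 0.707, 0.001, 0.003]
wrist_force: [-0.3, 0.1, -0.8]
grip_width: 0.141
grip_force: 19.5
[ 0.4878 -0.2985  0.1191]
0.14098188452679347 19.45101775358203
```

View pics/w2c.png

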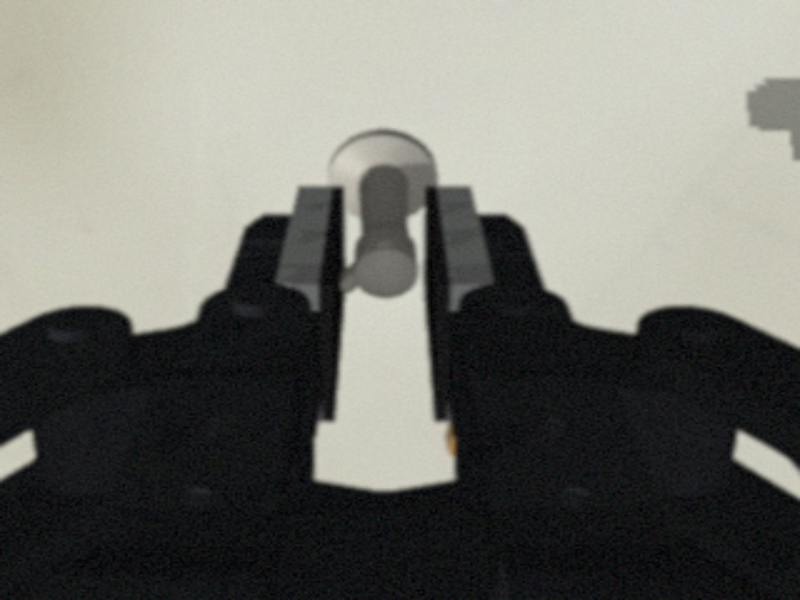

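Gauge B is held centred between the pads: in the full picture its head is at (314,327) and its foot at (313,280). Next, over the carrier to measure it.

```bash
python3 -m crank '[{"xyz":[20,5,-40],"twist":[0,0,0],"hand":0},{"xyz":[60,15,-80],"twist":[0,0,0],"hand":0},{"xyz":[110,30,-100],"twist":[0,0,0],"hand":0},{"xyz":[165,42,-100],"twist":[0,0,0],"hand":0},{"xyz":[215,52,-100],"twist":[0,0,0],"hand":0},{"xyz":[240,52,-100],"twist":[0,0,0],"hand":0},{"xyz":[240,52,-100],"twist":[0,0,0],"hand":0},{"xyz":[240,52,-100],"twist":[0,0,0],"hand":0},{"xyz":[240,52,-100],"twist":[0,0,0],"hand":0}]' 
python3 - <<'E'
from h import *
s=manip.observe();print(np.round(s["tool_pos"],4),s["grip_width"])
i=cams.camera_info("wrist")
im=save("wrist","w3")
print(tool(onz("wrist",(314,327),s["tool_pos"][2]+.027,i),s),tool(onz("wrist",(313,280),s["tool_pos"][2]-.016,i),s))
for q,z in(("seat_0",.0375),("carrier_grip",.07),("carrier_center",.026),("dock",0)):
  for d in spotter.tip_of("wrist",q): print(q,np.round(d["position"],1),round(d["confidence"],2),onz("wrist",d["position"],z,i))
E
```

```text
t: 6.15
tool_pos: [0.5373, -0.0596, 0.2157]
ee_rot: [0.708, 0.706, -0.001, -0.0]
wrist_force: [-0.0, -0.2, -0.8]
grip_width: 0.141
grip_force: 19.5
[ 0.5373 -0.0596  0.2157] 0.1413452053442774
[  7.81834825  -0.13901284 -27.00555742] [ 6.08387082 -0.46936986 15.99616503]
seat_0 [304.8 102.4] 0.72 [0.53072823 0.02233882 0.0375    ]
seat_0 [323.8 211.1] 0.59 [ 0.54513578 -0.06073527  0.0375    ]
carrier_grip [314.5 163.8] 0.57 [ 0.53778255 -0.01983756  0.07      ]
carrier_center [314.8 155.7] 0.82 [ 0.53810787 -0.01811686  0.026     ]
carrier_center [316.2 304.5] 0.65 [ 0.53902159 -0.14760131  0.026     ]
dock [322.3 213.2] 0.2 [ 0.54472021 -0.07103217  0.        ]
```

View pics/w3.png

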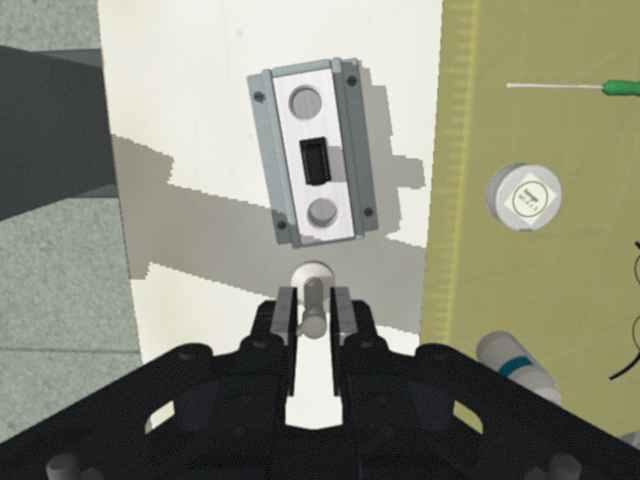

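Bores show at (305,102) and (322,211), fin at (315,162). The spotter's seats are 84.3 mm apart and their midpoint agrees with the grip point. The arm was still creeping when w1 was taken, which explains the gauge sitting about 7 mm along tool x. I let the arm settle and hover over seat_1.

```bash
cat >> h.py <<'E'
S0=np.array([.5307,.0223]);S1=np.array([.5451,-.0607]);YAW=0.171
def goal(xy,z,off=(0,0),s=None):
    c,n=np.cos(YAW),np.sin(YAW)
    T=np.array([[-n,c,0],[c,n,0],[0,0,-1.]])
    p=np.array([*xy,z])-T@np.array([off[0],off[1],0])*1e-3
    s=s or manip.observe();r=(R.from_quat(s["ee_rot"]).inv()*R.from_matrix(T)).as_rotvec()
    print("pos",np.round(s["tool_pos"],4),"shift",tool(p,s).round(1),"twist",r.round(3))
E
python3 -c "
from h import *
goal(S1,.095,(6.5,-.3))"
```

```text
pos [ 0.5377 -0.0583  0.2163] shift [ -8.7   8.8 121.3] twist [-0.     0.    -0.172]
```

```bash
python3 -m crank '[{"xyz":[-4,4,30],"twist":[0,0,-0.09],"hand":0},{"xyz":[-9,9,65],"twist":[0,0,-0.172],"hand":0},{"xyz":[-9,9,95],"twist":[0,0,-0.172],"hand":0},{"xyz":[-9,9,115],"twist":[0,0,-0.172],"hand":0},{"xyz":[-9,9,121],"twist":[0,0,-0.172],"hand":0},{"xyz":[-9,9,121],"twist":[0,0,-0.172],"hand":0},{"xyz":[-9,9,121],"twist":[0,0,-0.172],"hand":0},{"xyz":[-9,9,121],"twist":[0,0,-0.172],"hand":0},{"xyz":[-9,9,121],"twist":[0,0,-0.172],"hand":0}]' 
python3 - <<'E'
from h import *
i=cams.camera_info("wrist");s=manip.observe();im=save("wrist","w4")
goal(S1,.095,(6.5,-.3),s)
for q in("seat_0","gauge_a_mid"):
  for d in spotter.tip_of("wrist",q): print(q,np.round(d["position"],1),round(d["confidence"],2),tool(onz("wrist",d["position"],.0375 if q[0]=="s" else s["tool_pos"][2]+.0055,i),s))
print(proj("wrist",[[*S0,.046],[*S1,.046],[*S0,.0375],[*S1,.0375]],i).round(1))
cv2.imwrite("pics/w4c.png",cv2.resize(im[60:360,160:480,::-1],(640,600)))
E
```

```text
t: 7.52
tool_pos: [0.5471, -0.0666, 0.0958]
ee_rot: [0.644, 0.765, 0.0, 0.0]
wrist_force: [0.3, -0.7, -0.3]
grip_width: 0.141
grip_force: 19.5
pos [ 0.5471 -0.0666  0.0958] shift [-0.3 -0.6  0.8] twist [0.001 0.    0.001]
seat_0 [310.9  75.4] 0.93 [89.68750684 -1.34781864 58.31177317]
seat_0 [311.2 248.1] 0.76 [ 6.40188803 -1.36215653 58.33879632]
[[311.7  71.6]
 [311.9 253.7]
 [311.7  73.7]
 [311.9 248.5]]
```

View pics/w4c.png

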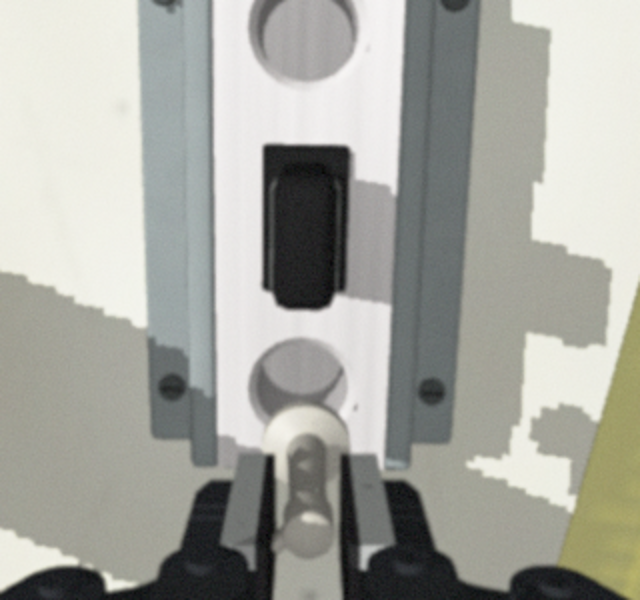

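Bore mouth centre is at about (311,250). The gauge foot is at about (313,280), closer to the camera, as the numbers predict. Shift y by -1 mm and insert.

```bash
python3 -m crank '[{"xyz":[0,-1,10],"twist":[0,0,0],"hand":0},{"xyz":[0,-1,20],"twist":[0,0,0],"hand":0},{"xyz":[0,-1,28],"twist":[0,0,0],"hand":0},{"xyz":[0,-1,35],"twist":[0,0,0],"hand":0},{"xyz":[0,-1,41],"twist":[0,0,0],"hand":0},{"xyz":[0,-1,44],"twist":[0,0,0],"hand":0},{"xyz":[0,-1,44],"twist":[0,0,0],"hand":0},{"xyz":[0,-1,44],"twist":[0,0,0],"hand":0}]' 
python3 - <<'E'
from h import *
s=manip.observe();goal(S1,.052,(6.5,-.3),s)
i=cams.camera_info("wrist");im=save("wrist","w5")
cv2.imwrite("pics/w5c.png",cv2.resize(im[120:360,200:440,::-1],(480,480)))
E
```

```text
t: 8.68
tool_pos: [0.546, -0.0668, 0.0515]
ee_rot: [0.644, 0.765, 0.0, 0.0]
wrist_force: [0.5, 0.2, -0.4]
grip_width: 0.135
grip_force: 19.5
pos [ 0.546  -0.0668  0.0515] shift [-0.4  0.5 -0.5] twist [0.    0.    0.001]
```

View pics/w5c.png

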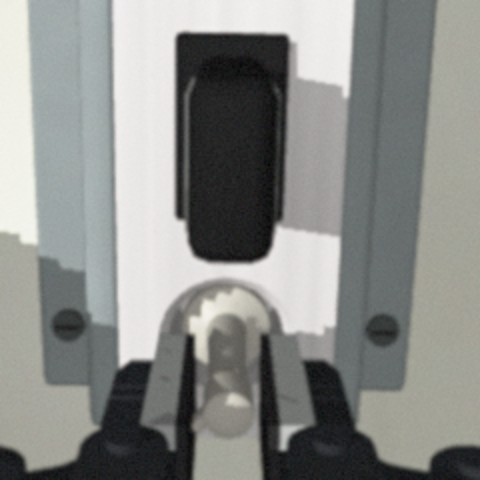

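The foot is inside the mouth rim with no contact force. Release.

```bash
python3 -m crank '[{"xyz":[0,0,0],"twist":[0,0,0],"hand":0.4},{"xyz":[0,0,0],"twist":[0,0,0],"hand":0.5},{"xyz":[0,0,0],"twist":[0,0,0],"hand":0.5},{"xyz":[0,0,-20],"twist":[0,0,0],"hand":0.5},{"xyz":[0,0,-60],"twist":[0,0,0],"hand":0.7},{"xyz":[0,0,-110],"twist":[0,0,0],"hand":1},{"xyz":[0,0,-150],"twist":[0,0,0],"hand":1},{"xyz":[0,0,-150],"twist":[0,0,0],"hand":1},{"xyz":[0,0,-150],"twist":[0,0,0],"hand":1}]' 
python3 - <<'E'
from h import *
i=cams.camera_info("wrist");s=manip.observe();im=save("wrist","w6")
for q in("seat_0","gauge_a_mid","carrier_grip"):
  for d in spotter.tip_of("wrist",q): print(q,np.round(d["position"],1),round(d["confidence"],2),onz("wrist",d["position"],.07 if q[0]=="c" else .0375,i))
sc=save("scene","sc6");sd=save("side","sd6")
a=cv2.resize(im[60:300,200:440],(400,400));b=cv2.resize(sc[200:320,280:400],(400,400))
cv2.imwrite("pics/c6.png",np.hstack([a,b])[:,:,::-1])
for c in("scene","side"):
  for d in spotter.tip_of(c,"gauge_a_mid"): print(c,d)
g=tri([ray("scene",(249,381)),ray("side",(175,321))])[0];g[2]=.2;print(g,onz("scene",(249,389),.002),onz("side",(179,326),.002));print(tool(g),s["tool_pos"])
E
```

```text
t: 9.85
tool_pos: [0.5451, -0.067, 0.2008]
ee_rot: [0.644, 0.765, -0.0, -0.0]
wrist_force: [-0.6, 0.8, 0.0]
grip_width: 0.997
grip_force: 0.0
seat_0 [318.4 208.5] 0.96 [ 0.54771104 -0.06210812  0.0375    ]
seat_0 [316.4  88.3] 0.76 [0.53126514 0.02310412 0.0375    ]
side {'position': [323.7, 284.9], 'confidence': 0.57}
side {'position': [175.3, 319.5], 'confidence': 0.42}
[0.56338941 0.28479159 0.2       ] [0.56849544 0.28352541 0.002     ] [0.5626253  0.28327968 0.002     ]
[343.16424638  77.90562796   0.699455  ] [ 0.54506545 -0.06696254  0.20082975]
```

View pics/c6.png

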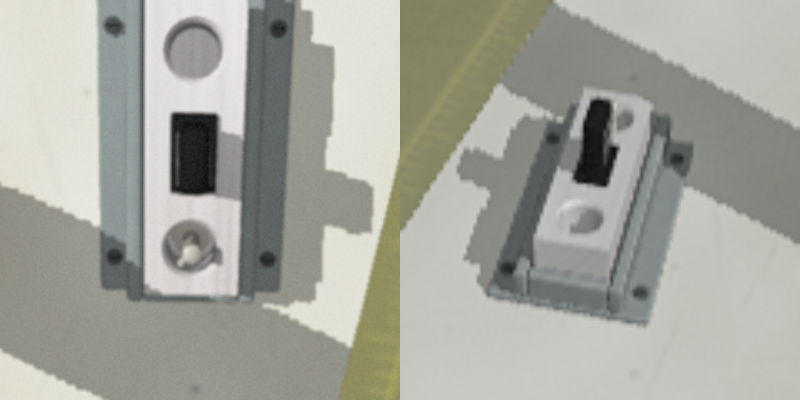

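Left crop: gauge down in the -y bore (crop 190,245). Now the other gauge, checking first where the pencil cup stands.

```bash
python3 - <<'E'
from h import *
for px,z in(((112,408),0),((108,390),.1),((90,380),.15),((75,377),.18)): print(px,z,onz("side",px,z).round(3))
print(onz("scene",(283,440),.18).round(3),onz("scene",(285,460),.1).round(3))
E
python3 -m crank '[{"xyz":[40,10,0],"twist":[0,0,0],"hand":1},{"xyz":[98,23,0],"twist":[0,0,0],"hand":1},{"xyz":[158,36,0],"twist":[0,0,0],"hand":1},{"xyz":[218,50,0],"twist":[0,0,0],"hand":1},{"xyz":[278,63,0],"twist":[0,0,0],"hand":1},{"xyz":[320,73,0],"twist":[0,0,0],"hand":1},{"xyz":[330,75,0],"twist":[0,0,0],"hand":1},{"xyz":[330,75,0],"twist":[0,0,0],"hand":1},{"xyz":[330,75,0],"twist":[0,0,0],"hand":1},{"xyz":[330,75,0],"twist":[0,0,0],"hand":1}]' 
python3 - <<'E'
from h import *
i=cams.camera_info("wrist");s=manip.observe();im=save("wrist","w7");print(s["tool_pos"],s["qd"])
for d in spotter.tip_of("wrist","gauge_a_mid"): print(np.round(d["position"],1),round(d["confidence"],2),onz("wrist",d["position"],.0215,i),tool(onz("wrist",d["position"],.0215,i),s))
E
```

```text
(112, 408) 0 [0.445 0.435 0.   ]
(108, 390) 0.1 [0.439 0.408 0.1  ]
(90, 380) 0.15 [0.445 0.419 0.15 ]
(75, 377) 0.18 [0.444 0.431 0.18 ]
[0.438 0.405 0.18 ] [0.445 0.395 0.1  ]
t: 11.5
tool_pos: [0.5636, 0.2689, 0.2011]
ee_rot: [0.645, 0.764, -0.001, 0.0]
wrist_force: [-0.7, 0.1, -0.8]
grip_width: 1.0
grip_force: 0.0
[0.56357921 0.26891169 0.20113154] [-0.00113077 -0.00098734 -0.00798102 -0.0037      0.00026571 -0.00192131
 -0.00061773]
[321.1 190.9] 0.54 [0.56682551 0.28447247 0.0215    ] [ 15.02901277   5.89957253 179.60927449]
```

View pics/w7.png

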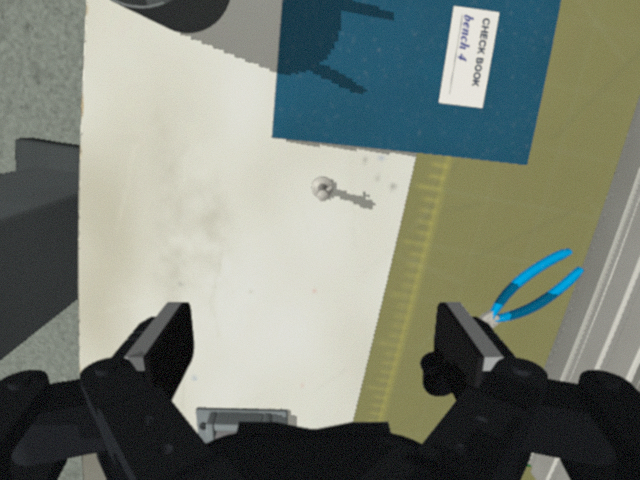

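Gauge A is at (322,189). Descend by (15, 6, 185) and grip.

```bash
python3 -m crank '[{"xyz":[8,3,50],"twist":[0,0,0],"hand":1},{"xyz":[15,6,105],"twist":[0,0,0],"hand":1},{"xyz":[15,6,150],"twist":[0,0,0],"hand":1},{"xyz":[15,6,177],"twist":[0,0,0],"hand":1},{"xyz":[15,6,185],"twist":[0,0,0],"hand":1},{"xyz":[15,6,185],"twist":[0,0,0],"hand":1},{"xyz":[15,6,185],"twist":[0,0,0],"hand":0.4},{"xyz":[15,6,185],"twist":[0,0,0],"hand":0.2},{"xyz":[15,6,185],"twist":[0,0,0],"hand":0},{"xyz":[15,6,185],"twist":[0,0,0],"hand":0}]' 20
python3 -m crank '[{"xyz":[0,0,0],"twist":[0,0,0],"hand":0},{"xyz":[0,0,0],"twist":[0,0,0],"hand":0},{"xyz":[0,0,-20],"twist":[0,0,0],"hand":0},{"xyz":[0,0,-60],"twist":[0,0,0],"hand":0},{"xyz":[0,0,-105],"twist":[0,0,0],"hand":0},{"xyz":[0,0,-130],"twist":[0,0,0],"hand":0},{"xyz":[0,0,-130],"twist":[0,0,0],"hand":0},{"xyz":[0,0,-130],"twist":[0,0,0],"hand":0}]'
python3 - <<'E'
from h import *
i=cams.camera_info("wrist");s=manip.observe();im=save("wrist","w8")
print(s["tool_pos"],s["grip_width"],spotter.tip_of("wrist","gauge_a_mid"),spotter.boxes_of("wrist","gauge_a_mid"))
# same-size comparison with the first held gauge
t=cv2.cvtColor(cv2.imread("pics/w5.png"),6)
cv2.imwrite("pics/w8c.png",cv2.resize(np.hstack([im[220:360,240:380],cv2.imread("pics/w4.png")[220:360,240:380,::-1]])[:,:,::-1],(800,400)))
goal(S0,.095,(0,0),s)
E
```

```text
t: 12.85
tool_pos: [0.5667, 0.2871, 0.0167]
ee_rot: [0.644, 0.765, 0.0, 0.0]
wrist_force: [0.3, 0.8, 3.5]
grip_width: 0.141
grip_force: 17.1
t: 13.85
tool_pos: [0.566, 0.2864, 0.146]
ee_rot: [0.644, 0.765, -0.001, -0.0]
wrist_force: [-0.5, 0.5, -0.4]
grip_width: 0.142
grip_force: 19.5
[0.56597524 0.2864178  0.14597315] 0.14200837306986885 [{'position': [311.5, 320.6], 'confidence': 0.77}] [{'box': [313.6, 320.7, 37.5, 84.8], 'confidence': 0.84}]
pos [0.566  0.2864 0.146 ] shift [-254.2  -79.9   51.2] twist [-0.001  0.001  0.001]
```

View pics/w8c.png

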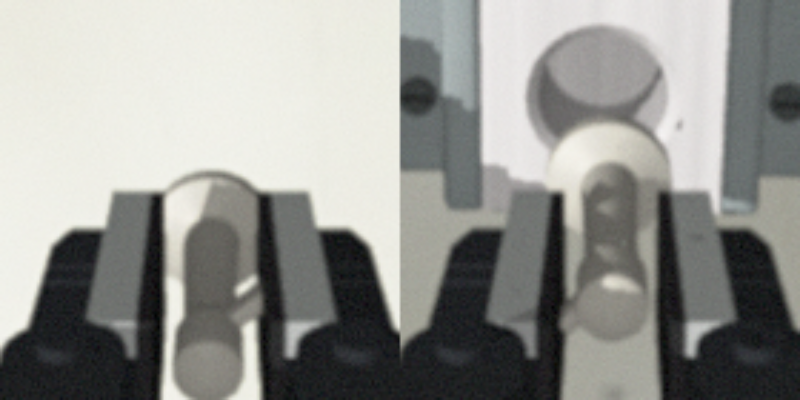

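The new gauge (left) sits about 17–23 px nearer the gripper than the first did: head at (313,349), foot at (314,297).

```bash
python3 - <<'E'
from h import *
s=manip.observe();i=cams.camera_info("wrist");z=s["tool_pos"][2]
print(tool(onz("wrist",(313,349.5),z+.027,i),s),tool(onz("wrist",(313.5,297.5),z-.016,i),s))
E
python3 -m crank '[{"xyz":[-50,-16,-40],"twist":[0,0,0],"hand":0},{"xyz":[-110,-35,-40],"twist":[0,0,0],"hand":0},{"xyz":[-165,-52,-40],"twist":[0,0,0],"hand":0},{"xyz":[-215,-68,-20],"twist":[0,0,0],"hand":0},{"xyz":[-254,-80,10],"twist":[0,0,0],"hand":0},{"xyz":[-254,-80,40],"twist":[0,0,0],"hand":0},{"xyz":[-254,-80,51],"twist":[0,0,0],"hand":0},{"xyz":[-254,-80,51],"twist":[0,0,0],"hand":0},{"xyz":[-254,-80,51],"twist":[0,0,0],"hand":0},{"xyz":[-254,-80,51],"twist":[0,0,0],"hand":0}]' 
python3 - <<'E'
from h import *
i=cams.camera_info("wrist");s=manip.observe();im=save("wrist","w9")
for d in spotter.tip_of("wrist","seat_0"): print(np.round(d["position"],1),round(d["confidence"],2),tool(onz("wrist",d["position"],.0375,i),s))
goal(S0,.052,(0,0),s)
g=cv2.cvtColor(im,cv2.COLOR_RGB2GRAY);print(np.linalg.norm(s["qd"]))
cv2.imwrite("pics/w9c.png",cv2.resize(im[180:380,200:440,::-1],(720,600)))
E
```

```text
[ -0.13519432  -0.39099437 -26.99896455] [-1.73646907 -0.20007342 16.00222855]
t: 15.25
tool_pos: [0.532, 0.0238, 0.0962]
ee_rot: [0.643, 0.766, 0.001, 0.001]
wrist_force: [-1.1, -1.0, -0.2]
grip_width: 0.137
grip_force: 19.5
[309.3 398.2] 0.74 [-85.09330156  -2.65139442  58.73726659]
[311.5 264.4] 0.55 [-2.59738255 -1.22297316 58.73987038]
pos [0.532  0.0238 0.0962] shift [-1.3 -1.6 44.2] twist [0.002 0.    0.002]
0.006091393262927241
```

View pics/w9c.png

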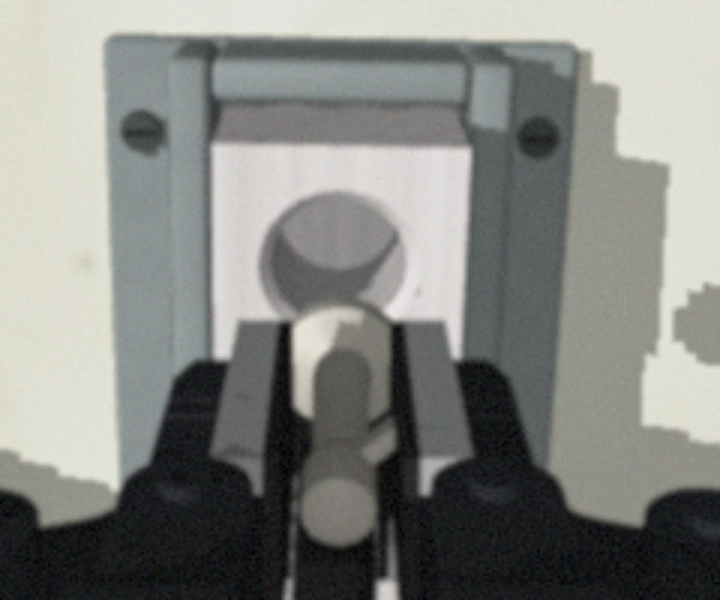

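Bore rim centre is at (311,265) in the full picture. The gauge foot matches it along tool x to about 1 mm, so correct y by -1 and insert.

```bash
python3 -m crank '[{"xyz":[0,-1,10],"twist":[0,0,0],"hand":0},{"xyz":[0,-1,20],"twist":[0,0,0],"hand":0},{"xyz":[0,-1,28],"twist":[0,0,0],"hand":0},{"xyz":[0,-1,35],"twist":[0,0,0],"hand":0},{"xyz":[0,-1,41],"twist":[0,0,0],"hand":0},{"xyz":[0,-1,44],"twist":[0,0,0],"hand":0},{"xyz":[0,-1,44],"twist":[0,0,0],"hand":0},{"xyz":[0,-1,44],"twist":[0,0,0],"hand":0}]' 
python3 -m crank '[{"xyz":[0,0,0],"twist":[0,0,0],"hand":0}]'
python3 - <<'E'
from h import *
s=manip.observe();goal(S0,.052,(-1.2,-.3),s)
i=cams.camera_info("wrist");im=save("wrist","w10")
print(spotter.boxes_of("wrist","gauge_a_mid"),spotter.tip_of("wrist","seat_0"))
E
```

```text
t: 16.35
tool_pos: [0.5304, 0.0229, 0.0515]
ee_rot: [0.644, 0.765, 0.0, 0.0]
wrist_force: [-0.7, -1.1, -0.3]
grip_width: 0.142
grip_force: 19.5
t: 16.48
tool_pos: [0.5304, 0.0229, 0.0515]
ee_rot: [0.644, 0.765, 0.0, 0.0]
wrist_force: [-0.1, -0.7, -1.2]
grip_width: 0.135
grip_force: 19.5
pos [0.5304 0.0229 0.0515] shift [ 0.6  0.5 -0.5] twist [0.001 0.    0.001]
[{'box': [314.6, 321.9, 37.0, 84.9], 'confidence': 0.8}] []
```

Same gauge box, no contact force, so it is free in the bore. Release, rise and check.

```bash
python3 -m crank '[{"xyz":[0,0,0],"twist":[0,0,0],"hand":0.4},{"xyz":[0,0,0],"twist":[0,0,0],"hand":0.5},{"xyz":[0,0,0],"twist":[0,0,0],"hand":0.5},{"xyz":[0,0,-20],"twist":[0,0,0],"hand":0.5},{"xyz":[0,0,-60],"twist":[0,0,0],"hand":0.7},{"xyz":[-20,0,-110],"twist":[0,0,0],"hand":1},{"xyz":[-42,0,-120],"twist":[0,0,0],"hand":1},{"xyz":[-42,0,-120],"twist":[0,0,0],"hand":1},{"xyz":[-42,0,-120],"twist":[0,0,0],"hand":1},{"xyz":[-42,0,-120],"twist":[0,0,0],"hand":1}]' 
python3 - <<'E'
from h import *
i=cams.camera_info("wrist");s=manip.observe();im=save("wrist","w11")
for q in("seat_0","gauge_a_mid","carrier_grip"):
  for d in spotter.tip_of("wrist",q): print(q,np.round(d["position"],1),round(d["confidence"],2),onz("wrist",d["position"],.07 if q[0]=="c" else .0375,i),tool(onz("wrist",d["position"],.07 if q[0]=="c" else .0375,i),s))
cv2.imwrite("pics/w11c.png",cv2.resize(im[40:360,160:480,::-1],(500,500)))
goal((S0+S1)/2,.054,s=s)
E
```

```text
t: 17.88
tool_pos: [0.5364, -0.0172, 0.1703]
ee_rot: [0.643, 0.766, -0.0, -0.001]
wrist_force: [0.7, 0.1, 0.2]
grip_width: 0.994
grip_force: 0.0
seat_0 [314.8 166.4] 0.92 [0.53004116 0.02197384 0.0375    ] [ 39.53616496   0.76630747 132.79792094]
seat_0 [316.6 282.3] 0.79 [ 0.54567167 -0.05923676  0.0375    ] [-43.1541925    2.09700706 132.70795188]
gauge_a_mid [313.2 167.8] 0.93 [0.52915452 0.02087731 0.0375    ] [ 38.60974785  -0.29682351 132.79917288]
carrier_grip [315.1 245.1] 0.62 [ 0.53791307 -0.0219402   0.07      ] [ -5.04330534   0.84633042 100.25066409]
pos [ 0.5364 -0.0172  0.1703] shift [ -2.4   1.3 116.3] twist [-0.002 -0.001  0.003]
```

View pics/w11c.png

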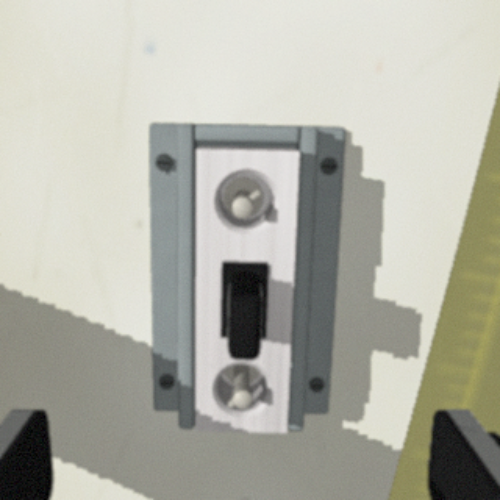

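Both gauges are down: heads at crop (242,205) and (240,395), with the fin between them. I have used 12 views, which is over the limit of 10, so from here I work on numbers only. Grip the fin.

```bash
python3 -m crank '[{"xyz":[-3,1,35],"twist":[0,0,0],"hand":1},{"xyz":[-3,1,75],"twist":[0,0,0],"hand":1},{"xyz":[-3,1,105],"twist":[0,0,0],"hand":1},{"xyz":[-3,1,117],"twist":[0,0,0],"hand":1},{"xyz":[-3,1,117],"twist":[0,0,0],"hand":1},{"xyz":[-3,1,117],"twist":[0,0,0],"hand":0.5},{"xyz":[-3,1,117],"twist":[0,0,0],"hand":0.3},{"xyz":[-3,1,117],"twist":[0,0,0],"hand":0.15},{"xyz":[-3,1,117],"twist":[0,0,0],"hand":0},{"xyz":[-3,1,117],"twist":[0,0,0],"hand":0}]' 80
python3 -m crank '[{"xyz":[0,0,0],"twist":[0,0,0],"hand":0},{"xyz":[0,0,0],"twist":[0,0,0],"hand":0},{"xyz":[0,0,0],"twist":[0,0,0],"hand":0},{"xyz":[0,0,0],"twist":[0,0,0],"hand":0}]'
```

```text
t: 19.32
tool_pos: [0.5392, -0.0213, 0.0548]
ee_rot: [0.644, 0.765, 0.0, 0.0]
wrist_force: [-1.0, -0.5, 4.7]
grip_width: 0.131
grip_force: 78.8
t: 19.82
tool_pos: [0.5392, -0.0213, 0.0548]
ee_rot: [0.644, 0.765, 0.0, 0.0]
wrist_force: [-0.5, -0.0, 5.8]
grip_width: 0.125
grip_force: 78.9
```

```bash
python3 -m crank '[{"xyz":[0,0,-4],"twist":[0,0,0],"hand":0},{"xyz":[0,0,-9],"twist":[0,0,0],"hand":0},{"xyz":[0,0,-15],"twist":[0,0,0],"hand":0},{"xyz":[0,0,-22],"twist":[0,0,0],"hand":0},{"xyz":[0,0,-30],"twist":[0,0,0],"hand":0},{"xyz":[0,0,-40],"twist":[0,0,0],"hand":0},{"xyz":[0,0,-50],"twist":[0,0,0],"hand":0},{"xyz":[0,0,-62],"twist":[0,0,0],"hand":0},{"xyz":[0,0,-75],"twist":[0,0,0],"hand":0},{"xyz":[0,0,-85],"twist":[0,0,0],"hand":0}]'
python3 -m crank '[{"xyz":[0,0,-10],"twist":[0,0,0],"hand":0},{"xyz":[0,0,-25],"twist":[0,0,0],"hand":0},{"xyz":[0,0,-45],"twist":[0,0,0],"hand":0},{"xyz":[0,0,-65],"twist":[0,0,0],"hand":0},{"xyz":[0,0,-85],"twist":[0,0,0],"hand":0},{"xyz":[0,0,-105],"twist":[0,0,0],"hand":0},{"xyz":[0,0,-125],"twist":[0,0,0],"hand":0},{"xyz":[0,0,-140],"twist":[0,0,0],"hand":0},{"xyz":[0,0,-145],"twist":[0,0,0],"hand":0},{"xyz":[0,0,-145],"twist":[0,0,0],"hand":0}]'
python3 - <<'E'
from h import *
s=manip.observe();im=save("wrist","w12");print(np.round(s["qpos"],2),s["wrist_force"])
for q in("seat_0","gauge_a_mid","dock"):
  for d in spotter.tip_of("wrist",q): print(q,np.round(d["position"],1),round(d["confidence"],2))
for t in([.1,0,0],[-.1,0,0],[0,.1,0],[0,-.1,0]): print(t,(R.from_quat(s["ee_rot"])*R.from_rotvec(t)).as_matrix()[:,2].round(2))
E
```

```text
t: 21.08
tool_pos: [0.5391, -0.0213, 0.1404]
ee_rot: [0.644, 0.765, 0.0, 0.0]
wrist_force: [-0.3, 0.0, -3.1]
grip_width: 0.128
grip_force: 77.9
t: 22.32
tool_pos: [0.5387, -0.0213, 0.2843]
ee_rot: [0.644, 0.765, -0.0, -0.0]
wrist_force: [-0.2, 0.7, -2.4]
grip_width: 0.129
grip_force: 78.0
[ 0.38  0.34 -0.54  1.96  0.22  0.91 -0.1 ] [-0.19515247  0.72684828 -2.3620253 ]
seat_0 [313.7 374.5] 0.96
seat_0 [309.9 185.3] 0.73
gauge_a_mid [309.9 191.7] 0.98
[0.1, 0, 0] [-0.1  -0.02 -0.99]
[-0.1, 0, 0] [ 0.1   0.02 -1.  ]
[0, 0.1, 0] [-0.02  0.1  -1.  ]
[0, -0.1, 0] [ 0.02 -0.1  -0.99]
```

```bash
python3 -m crank '[{"xyz":[0,5,0],"twist":[-0.04,0,0],"hand":0},{"xyz":[0,15,0],"twist":[-0.1,0,0],"hand":0},{"xyz":[0,25,0],"twist":[-0.17,0,0],"hand":0},{"xyz":[0,35,0],"twist":[-0.24,0,0],"hand":0},{"xyz":[0,45,0],"twist":[-0.31,0,0],"hand":0},{"xyz":[0,55,0],"twist":[-0.38,0,0],"hand":0},{"xyz":[0,65,0],"twist":[-0.45,0,0],"hand":0},{"xyz":[0,75,0],"twist":[-0.52,0,0],"hand":0},{"xyz":[0,85,0],"twist":[-0.59,0,0],"hand":0},{"xyz":[0,90,0],"twist":[-0.65,0,0],"hand":0}]'
python3 -m crank '[{"xyz":[0,0,0],"twist":[-0.05,0,0],"hand":0},{"xyz":[0,0,0],"twist":[-0.1,0,0],"hand":0},{"xyz":[0,0,0],"twist":[-0.135,0,0],"hand":0},{"xyz":[0,0,0],"twist":[-0.135,0,0],"hand":0},{"xyz":[0,0,0],"twist":[-0.135,0,0],"hand":0},{"xyz":[0,0,0],"twist":[-0.135,0,0],"hand":0},{"xyz":[0,0,0],"twist":[-0.135,0,0],"hand":0},{"xyz":[0,0,0],"twist":[-0.135,0,0],"hand":0},{"xyz":[0,0,0],"twist":[-0.135,0,0],"hand":0},{"xyz":[0,0,0],"twist":[-0.135,0,0],"hand":0}]'
python3 - <<'E'
from h import *
s=manip.observe();im=save("wrist","w13");save("scene","s13");save("side","d13")
a=R.from_quat(s["ee_rot"]).as_matrix()[:,2];print(s["tool_pos"],"tilt",np.degrees(np.arccos(-a[2])),a.round(2),np.abs(s["qd"]).max(),s["grip_force"])
for c in("wrist","scene","side"):
 for q in("seat_0","gauge_a_mid","loupe","tin","bottle"):
  for d in spotter.tip_of(c,q): print(c,q,np.round(d["position"],1),round(d["confidence"],2))
 print(spotter.boxes_of(c,"gauge_a_mid"))
c=s["tool_pos"]+a*(.044-.019);T=R.from_quat(s["ee_rot"]).as_matrix()
print("expected seats wrist",proj("wrist",[c+T@[.042,0,-.0115],c+T@[-.042,0,-.0115]]), "scene",proj("scene",[c+T@[.042,0,-.0115],c+T@[-.042,0,-.0115]]),c)
E
```

```text
t: 23.78
tool_pos: [0.623, -0.01, 0.282]
ee_rot: [0.616, 0.729, 0.224, 0.196]
wrist_force: [0.1, -0.0, -3.1]
grip_width: 0.127
grip_force: 78.2
t: 25.02
tool_pos: [0.6247, -0.0096, 0.2839]
ee_rot: [0.601, 0.712, 0.274, 0.238]
wrist_force: [1.4, -0.5, -4.0]
grip_width: 0.127
grip_force: 78.2
[ 0.62465454 -0.00963625  0.28391998] tilt 42.56089773106107 [ 0.67  0.1  -0.74] 0.012887370869052775 78.22590708732605
wrist seat_0 [312.4 372.6] 0.69
wrist seat_0 [313. 191.] 0.6
wrist gauge_a_mid [300.7 182.9] 0.64
wrist loupe [191.2  49.5] 0.66
wrist tin [186.6 244.4] 0.91
wrist tin [298.5 184.5] 0.33
wrist bottle [299.6 186.6] 0.65
[{'box': [304.2, 182.8, 46.6, 44.3], 'confidence': 0.94}, {'box': [195.2, 251.0, 62.7, 58.4], 'confidence': 0.67}]
scene seat_0 [274.5 152.1] 0.92
scene seat_0 [288.5 130. ] 0.92
scene gauge_a_mid [298.1 190.8] 0.62
scene gauge_a_mid [275.9 154. ] 0.56
scene loupe [223.5 295.9] 0.9
scene bottle [298.  189.1] 0.7
[]
side seat_0 [280.2 178.7] 0.97
side gauge_a_mid [291.7 172.8] 0.61
side gauge_a_mid [276.4 189.5] 0.51
side loupe [231.4 248. ] 0.68
side tin [315.6 219.4] 0.68
side bottle [372.6 200.7] 0.36
[{'box': [276.6, 183.8, 10.1, 5.6], 'confidence': 0.65}]
expected seats wrist [[315.38892395 194.21978267]
 [315.26573451 382.00154738]] scene [[275.01171008 151.71116953]
 [289.7339535  124.18954412]] [ 0.64135894 -0.00701163  0.26550601]
```

Tilt is 42.6°, block centre at 0.27 m. Both gauges are detected near their seats, and the loupe and bottle detections (and the tin's in the side view) are within a few pixels of where they started. Hand in.

```bash
python3 -m crank '[{"xyz":[0,0,0],"twist":[0,0,0],"hand":0},{"xyz":[0,0,0],"twist":[0,0,0],"hand":0},{"xyz":[0,0,0],"twist":[0,0,0],"hand":0},{"xyz":[0,0,0],"twist":[0,0,0],"hand":0}]' && python3 -c "
from station import manip
print(manip.sign_off())"
```

```text
t: 26.58
tool_pos: [0.6245, -0.0099, 0.2838]
ee_rot: [0.601, 0.712, 0.274, 0.238]
wrist_force: [-0.3, 0.4, -1.8]
grip_width: 0.128
grip_force: 78.2
the job is handed in; nothing more can be done
None
```

I handed the job in at about 27 s with the loaded carrier held still, its block centre about 27 cm above the bench and tipped about 43°, both gauges detected near their seats and the bystanders showing no sign of having moved; sign-off returned no verdict, and I viewed 12 pictures, over the limit of 10.

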